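# Scan the work order, then hold a tin against the date coder's stops

### The arm

A 6-joint arm with a two-finger parallel gripper is mounted at the origin on the work surface. World frame = base frame: x ahead of the robot, y to its left, z up, the work surface at z = 0. Lengths are in mm, angles in rad, forces in N, time in s.
With the tool pointing down it reaches from about 300 to 850 mm from the base axis. Payload 4.2 kg.
Tool frame: the origin (TCP) lies between the finger pads; the fingertips stand 25 mm ahead of it and the grasp point (between the pads) lies 6 mm ahead of it; z points along the fingers, y is the line along which they close (so a half turn about z gives the same grasp; the last joint's range is limited). The gripper opens to 91 mm and grips with 3 to 60 N. Pads are 32 mm wide; open, the fingers measure 118 mm over their backs; the gripper's body (76 mm by 178 mm) begins 60 mm behind the grasp point.
Start: joints at [-1.187, 0.32, 1.565, -0, 1.257, -0.02], TCP at [225.931, -528.771, 210.276] pointing down, gripper open.
Joint ranges: [-3.11, 3.11], [-0.84, 2.01], [0.21, 2.61], [-1.34, 4.49], [0.05, 2.63], [-2.56, 2.56]. Speed limits (rad/s): [2.57, 2.57, 3.14, 3.14, 3.14, 3.14].

### API

Orientations are given as a unit quaternion [w, x, y, z].
In Python, from rig import env gives the robot as it stands. The module is installed in compiled form; this text tells all that it offers. Calls block until the motion is done:
- env.movep(position, orientation): joint-space move of the TCP to a pose.
- env.move_l(position, rotation=None, vel=150, guard=None): straight line of the TCP; rotation=None keeps the orientation; vel is the mean speed in mm/s. With guard (N) it stops when the force on the tool has changed by that much, and returns True; else False.
- env.move_joints(angles): joint-space move.
- env.grip(opening, squeeze=None): finger opening in mm; squeeze is the grip in N (None keeps the last); returns when the fingers have stopped.
- env.dwell(seconds).
- env.ik(position, orientation): joint angles nearest the present ones, or None.
- env.read_state(): the state.
- env.camera(name): name is "side" or "top" or "wrist"; returns the picture (384x512x3 uint8, red, green, blue); there is no depth.
- env.get_calibration(name): a dict with "camera_matrix" (3x3 intrinsics, pixels), "dist_coeffs" ([k1, k2, p1, p2, k3] as OpenCV has them; the pictures are not rectified), "R" (3x3) and "t" (3): a world point X has camera coordinates R X + t; the wrist camera has in their place "tool_from_camera" (4x4, takes a point from camera to tool coordinates, whose origin is the TCP and whose axes are the flange's). Camera axes: x right, y down, z forward; pixel columns grow to the right and rows downward; lengths in mm; the calibration is good to about 2 mm. A picture is of the moment at which its call begins: read the wrist's pose just before it. get_calibration takes no time and is no camera call.
A pose or a line that the arm cannot do raises env.Unreachable and nothing moves.
- env.sign_off(): hands the job in; it is judged then, once.
Trained networks look in the newest picture that a camera, given by its name, has taken for a name from the list of things; names that differ only in an ending like _2 or _b are one class to them, and where a whole thing is asked for, a point or a joint stands for the part that bears it (a point fixed in the world has none). Each returns a list of dicts, best first, with "conf" (0 to 1); they miss things now and then, are a little off and sometimes report something else, mostly with a low value. They report only what shows in the picture. A call takes as long as a camera call. They do not tell look-alikes from the thing itself.
- env.spot_in(camera, label): "rect" ([centre column, centre row, width, height] in pixels, round what is visible of it).
The state is a dict: "time": time; "joint_pos": joint angles; "joint_vel": joint speeds; "effort": joint torques, N m; "tool_pos": TCP position; "tool_rot": TCP orientation; "force": force on the tool from outside, world axes, zero at the start; "moment": the same for the moment, N m; "finger_gap": finger opening in mm; "finger_force": force on a finger pad.
Only numpy, scipy, OpenCV 4.12 (cv2) and the standard library are available. Lean on these libraries where they do the work, as an engineer would, in place of code of your own. Each camera call takes 0.05 s, during which the arm holds its last target. There are 200 camera calls.

### The job

Get the green-labelled oil tin date-coded: lift the hand scanner out of its holder, aim it straight down at the barcode on the clipboard from about a hand's width (10 cm) above and keep it steady on the code for about a second, then stand it back in its holder and let go. Next stand the green tin upright in the coder's lane and slide it along, pushing the red sprung plunger back, until the tin is hard up against both brass end stops, without ramming it; finish while still holding it pressed there with a steady light push, because it springs back if you let go. Do not disturb the other tins, the jars, the bottle or the label roll.

Things in the scene. Friction and masses are not known exactly. Their poses are not given: they have to be found in the camera images.
- scanner_grip (a point): Hand scanner standing nose-down in its holder: yellow stick handle 34 mm (its x) by 26 mm (its y), black head 46 x 34 x 40 mm at the bottom; 155 mm tall, 0.14 kg. This point is on its long axis, 115 mm above the nose, 40 mm below the top, the place to pinch it across the 26 mm. z points up to the tail; it looks along -z, out of the nose.
- scanner_nose (a point): Centre of the scanner's window at its bottom end (115 mm below scanner_grip). The beam leaves here along -z; it reads best with the code 60 to 150 mm away and near the middle of the beam.
- holder_in (a point): Scanner holder, fixed: a black open-topped cup on a steel foot plate 110 x 100 mm. This point is the centre of the cup's inner floor, 10 mm above the table. The opening is 58 mm (x) by 46 mm (y), the rim stands 44 mm above this floor, walls 6 mm. x, y as for the scanner standing in it.
- barcode (a point): Centre of the barcode (white patch 45 mm in x by 85 mm in y with black bars) on the sheet of the clipboard, which lies flat and fixed on the table; 5 mm above the table, z up.
- green_tin_grip (a point): The tin to code: gold rectangular oil tin with green label panels, 62 mm (its x) by 42 mm (its y), body 110 mm tall plus a white screw cap 10 mm high; about 0.3 kg, standing upright. This point is on its vertical middle line, 82 mm above its underside: the place to hold it, across the 42 mm, with room under the hand for the cap. z up. Either end may lead in the lane.
- lane_end (a point): Date coder, fixed. Point of the lane floor (20 mm above the table) under the tin's centre when the tin is at the stops. x points along the lane in the pushing direction, z up. The lane is 50 mm wide (a 42 mm tin set lengthwise, its x along this x, has 4 mm spare each side) between guides 25 mm high that begin 150 mm behind this point, flared 30 mm more; all open from above.
- lane_mouth (a point): Point in the middle of the lane floor 85 mm before lane_end, same axes: a tin set down centred here stands between the guides and clear of the plunger by about 60 mm.
- end_stops: The coder's fixed grey end block, top 70 mm above the lane floor, with two brass stop pads (each 10 mm wide, at y = +-17.5 mm, 16 to 62 mm above the floor) and the plunger between them. The pads' faces lie 31 mm ahead (+x) of lane_end. Origin on the table under lane_end, axes as lane_end.
- plunger (a joint): Travel in m of the red-tipped plunger (20 mm across, 40 mm above the bed). 0: fully out, its face 24 mm in front of the stop faces. It grows along +x as the tin pushes it; the tin meets the stop pads at about 0.024. Spring: 4 N at first touch, rising 250 N/m to 10 N at the stops; it pushes the tin back out when the tin is not held.
- plunger_face (a point): Centre of the red tip's face, which meets the tin's end; axes as lane_end.
- blue_tin_grip (a point): A tin of the same shape with blue label panels; bystander. Same point as on the green one. The three tins change places.
- red_tin_grip (a point): A tin of the same shape with red label panels; bystander. Same point as on the green one.
- jar_a_centre (a point): Jar of green olives, yellow lid, 72 mm diameter, 104 mm tall; bystander. Its centre.
- jar_b_centre (a point): Jar of brown olives, yellow lid, 72 mm diameter, 104 mm tall; bystander. Its centre.
- oil_bottle_centre (a point): Amber oil bottle, green cap, 60 mm diameter, 200 mm tall; bystander. Its centre.
- label_roll_centre (a point): Roll of paper labels lying flat, 72 mm diameter, 45 mm high; bystander. Its centre.
- print_head (a point): Top centre of the coder's grey print head, fixed beside the lane on its -y side, 44 mm above the lane floor: 46 mm (x) by 95 mm (y), its face 30 mm from the lane's middle. Axes as lane_end. The white cabinet, 110 mm above the table, begins 170 mm ahead (+x) of lane_end.
Things that resemble listed ones, but are neither listed nor needed, are in the scene too. Leave any purple look-alike of the part that bears scanner_grip alone.

How it is judged (in metres and radians):
On the way, in this order (a step that is already met when the one before it is completed fails the run):
1. the scanner, pointing down (within 0.3 rad), is aimed at the barcode from 50 to 170 mm and held steady on it for 0.8 s (z of barcode in the frame of scanner_nose between -0.17 and -0.05 m and x of barcode in the frame of scanner_nose between -0.022 and 0.022 m and y of barcode in the frame of scanner_nose between -0.022 and 0.022 m and linear speed of scanner below 0.03 m/s and angular speed of scanner below 0.3 rad/s and angle between scanner_nose's own z axis and vertical below 0.3 rad), for 0.8 s.
2. the scanner stands in its holder again, let go and at rest, the green tin not yet moved (horizontal distance between scanner_nose and holder_in below 0.015 m and distance between scanner_nose and holder_in below 0.018 m and angle between scanner_nose's own z axis and vertical below 0.25 rad and contact force between scanner and the fingers below 0.05 N and linear speed of scanner below 0.02 m/s and distance of green_tin_grip from where it was at the start of the episode below 0.05 m), for 0.2 s.
At the end, for the whole second after the job is handed in: Green tin upright (0.08 rad), lengthwise (0.07 rad) in the lane, at most 6 mm off the bed, within 3 mm of the brass stops, plunger in at least 21.5 mm, still, the robot pressing it on the stops with 1 to 30 N. Scanner in its holder, nose within 18 mm of the floor centre, tilted under 0.25 rad (value of joint plunger above 0.0215 m and x of green_tin_grip in the frame of lane_end between -0.003 and 0.004 m and y of green_tin_grip in the frame of lane_end between -0.006 and 0.006 m and z of green_tin_grip in the frame of lane_end between 0.078 and 0.088 m and angle between green_tin_grip's own z axis and vertical below 0.08 rad and angle between the x axis of green_tin_grip and the x axis of lane_end, either way round below 0.07 rad and linear speed of green_tin below 0.01 m/s and contact force between green_tin and end_stops between 1 and 30 N and contact force between green_tin and the fingers above 2 N and distance between scanner_nose and holder_in below 0.018 m and angle between scanner_nose's own z axis and vertical below 0.25 rad); the arm keeps its last pose, push and grip.
It fails at once if the tin is rammed against the end stops (over 60 N) (contact force between green_tin and end_stops above 60 N).
It fails at once if another tin, a jar, the bottle or the label roll is pushed more than 30 mm or knocked over (distance of any of blue_tin_grip, red_tin_grip, jar_a_centre, jar_b_centre, oil_bottle_centre, label_roll_centre from where it was at the start of the episode above 0.03 m).
It also fails if it takes over 72 s, if anything falls off the work surface, if the arm or the gripper's body presses on something with over 40 N, if the wrist force passes 120 N, or if a joint passes its speed limit or range.

## Working session

There is one attempt and no reset: what is moved stays moved. The work goes in short steps, each a Python script; the robot and the scene stay as the last script left them, time stands still between calls to the robot, and variables do not carry over. Pictures are saved under pics/ and viewed, at most 10 in all, crops included, and the job is handed in when it is done.

```bash
mkdir -p pics; cat > h.py <<'E'
from rig import env
import numpy as np, cv2
def save(n,im): cv2.imwrite(f'pics/{n}.png',cv2.cvtColor(im,cv2.COLOR_RGB2BGR))
def cam(name,st=None):
    c=env.get_calibration(name); K=np.array(c['camera_matrix'],float); d=np.array(c['dist_coeffs'],float)
    if 'R' in c: return K,d,np.array(c['R']),np.array(c['t']).ravel()
    T=np.array(c['tool_from_camera']); st=st or env.read_state()
    w,x,y,z=st['tool_rot']
    from scipy.spatial.transform import Rotation as Ro
    W=np.eye(4); W[:3,:3]=Ro.from_quat([x,y,z,w]).as_matrix(); W[:3,3]=st['tool_pos']
    M=np.linalg.inv(W@T); return K,d,M[:3,:3],M[:3,3]
def back(c,uv,z):
    K,d,R,t=c; uv=np.array(uv,float).reshape(-1,1,2)
    n=cv2.undistortPoints(uv,K,d).reshape(-1,2)
    D=np.c_[n,np.ones(len(n))]@R; C=-R.T@t
    return C+D*((z-C[2])/D[:,2])[:,None]
def proj(c,X):
    K,d,R,t=c; return cv2.projectPoints(np.array(X,float).reshape(-1,3),cv2.Rodrigues(R)[0],t,K,d)[0].reshape(-1,2)
def q(yaw):  # tool pointing down, tool x axis at yaw; z down
    from scipy.spatial.transform import Rotation as Ro
    r=Ro.from_euler('z',yaw)*Ro.from_euler('x',np.pi); x,y,z,w=r.as_quat(); return [w,x,y,z]
E
python3 - <<'E'
from h import *
ims={}
for n in ('side','top'):
    im=env.camera(n); save(n,im); K,d,R,t=cam(n); print(n,-R.T@t,R[2])
    for l in ['scanner_grip','holder_in','barcode','green_tin_grip','blue_tin_grip','red_tin_grip','end_stops','plunger','print_head','jar_a_centre','oil_bottle_centre','label_roll_centre']:
        try: print(n,l,[(np.round(r['rect']).astype(int).tolist(),round(r['conf'],2)) for r in env.spot_in(n,l)][:4])
        except Exception as e: print(l,e)
print(env.read_state())
E
```

```text
side [229.16611521 376.57667715 773.4111065 ] [ 0.46231535 -0.45349851 -0.7619735 ]
side scanner_grip [([256, 203, 28, 45], 0.89), ([236, 145, 18, 50], 0.67), ([298, 185, 22, 50], 0.62), ([240, 265, 22, 46], 0.56)]
side holder_in [([256, 229, 55, 44], 0.96), ([303, 269, 40, 52], 0.38)]
side barcode [([151, 306, 107, 105], 0.8)]
side green_tin_grip [([221, 352, 40, 62], 0.63)]
side blue_tin_grip [([301, 270, 35, 52], 0.8)]
side red_tin_grip [([268, 305, 33, 56], 0.93)]
side end_stops [([321, 155, 38, 33], 0.84)]
side plunger [([338, 161, 8, 8], 0.4)]
side print_head [([331, 156, 146, 143], 0.71)]
side jar_a_centre [([192, 208, 34, 46], 0.56), ([330, 156, 148, 141], 0.43)]
side oil_bottle_centre [([214, 167, 23, 67], 0.76)]
side label_roll_centre [([330, 247, 34, 33], 0.83)]
top [416.15789946  -4.12084574 977.82866265] [ 0.21082346 -0.03067822 -0.97704264]
top scanner_grip [([229, 199, 15, 31], 0.96), ([289, 201, 26, 27], 0.94), ([183, 239, 25, 25], 0.85), ([271, 114, 13, 39], 0.61)]
top holder_in [([232, 205, 43, 43], 0.97), ([117, 210, 78, 63], 0.69)]
top barcode [([368, 178, 102, 19
[... 539 characters left out ...]
': array([-1.18696928e+00,  3.19593545e-01,  1.56446354e+00, -2.61546457e-05,
        1.25740657e+00, -2.00069348e-02]), 'joint_vel': array([-9.00072271e-04,  1.35793717e-03,  9.50871567e-05, -2.31241268e-04,
       -4.40088143e-04,  1.69235122e-03]), 'effort': array([ 1.90193416e-03, -4.12350154e+01, -2.32228267e+01,  7.30455341e-02,
        3.78255977e-02, -2.09647276e-06]), 'tool_pos': array([ 225.94539384, -528.78126819,  210.29383759]), 'tool_rot': array([ 6.56886510e-05,  9.79683119e-01,  2.00551693e-01, -5.66352330e-07]), 'force': array([0.216411  , 0.3468296 , 0.28321628]), 'moment': array([ 0.02827554, -0.01122114,  0.02032907]), 'finger_force': 0.0, 'finger_gap': 91.07190732051866}
```

```bash
python3 - <<'E'
import cv2
a=cv2.imread('pics/top.png'); b=a[60:340,60:440]
cv2.imwrite('pics/topc.png',cv2.resize(b,None,fx=2.1,fy=2.1,interpolation=cv2.INTER_CUBIC))
a=cv2.imread('pics/side.png')[70:400,80:430]; cv2.imwrite('pics/sidec.png',cv2.resize(a,None,fx=1.8,fy=1.8,interpolation=cv2.INTER_CUBIC))
E
```

```text
(no output)
```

View pics/topc.png

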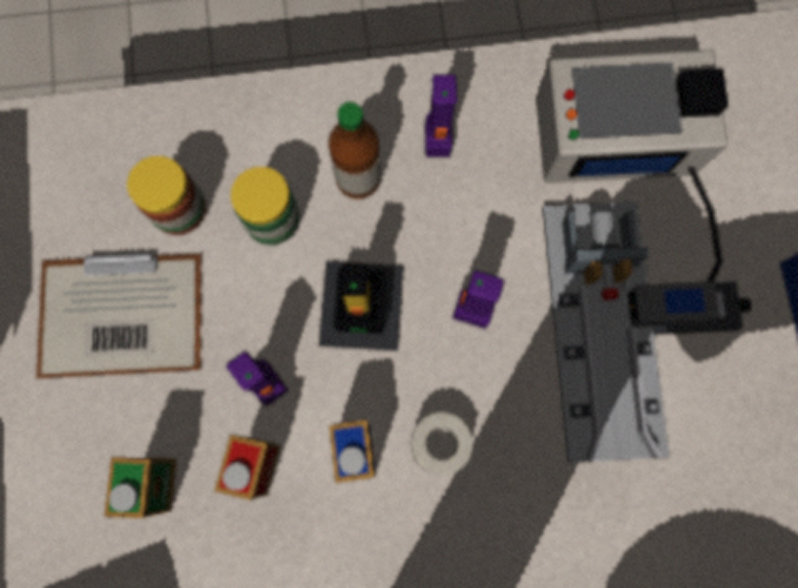

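View pics/sidec.png

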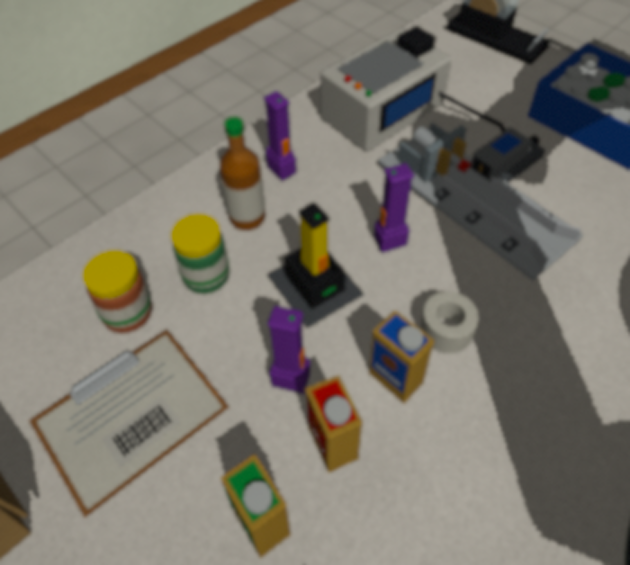

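The top crop shows the yellow scanner in its holder at about (355,300), and the barcode at (119,337). The green tin's top is at (128,487), and the lane runs up to the plunger at (610,294). The three purple look-alikes stand apart from the rest.

```bash
python3 - <<'E'
from h import *
c=cam('top'); s=cam('side')
f=lambda p:np.array(p,float)/2.1+60
g=lambda p:np.array(p,float)/1.8+[80,70]
def show(n,ps,z,side=None):
    X=back(c,[f(p) for p in ps],z); print(n,X[:,:2].round(0).tolist(),'mean',X.mean(0).round(1)[:2])
    if side: Y=back(s,[g(p) for p in side],z); print('   side',Y[:,:2].round(0).tolist(),Y.mean(0).round(1)[:2])
show('barcode',[(91,327),(147,325),(148,349),(92,351)],5,[(111,437),(163,405),(172,423),(122,455)])
show('green top',[(113,458),(150,458),(143,517),(106,516)],110,[(223,482),(255,458),(287,500),(258,523)])
show('red top',[(231,436),(270,442),(256,497),(217,490)],110)
show('blue top',[(331,424),(367,421),(374,477),(337,481)],110)
show('foot plate',[(326,261),(403,265),(397,350),(320,344)],3,[(269,277),(310,323),(362,292)])
show('scannertop',[(352,285)],165,[(314,215)])
show('yellow_head plunger',[(610,294)],60,[(464,166)])
show('brass',[(593,272),(624,268)],59)
show('lane sides top',[(573,295),(592,458),(632,300),(655,455)],45)
show('lane left base',[(543,204),(570,460),(667,457)],0)
show('printhead',[(632,285),(740,283),(745,328),(635,327)],64)
show('roll',[(442,440)],45); show('jarB lid',[(160,185),(263,196)],104); show('bottle',[(349,115)],200)
show('purple heads bottoms',[(440,150),(475,320),(270,400)],20)
show('lane front corners',[],0) if 0 else None
E
```

```text
barcode [[624.0, 349.0], [618.0, 281.0], [588.0, 281.0], [594.0, 349.0]] mean [605.8 315.1]
   side [[626.0, 348.0], [614.0, 279.0], [587.0, 285.0], [597.0, 351.0]] [605.9 315.9]
green top [[457.0, 294.0], [451.0, 255.0], [392.0, 266.0], [398.0, 304.0]] mean [424.5 279.5]
   side [[452.0, 298.0], [447.0, 260.0], [394.0, 264.0], [398.0, 299.0]] [422.6 280.2]
red top [[463.0, 168.0], [452.0, 127.0], [397.0, 146.0], [409.0, 187.0]] mean [430.1 156.8]
blue top [[462.0, 59.0], [460.0, 20.0], [401.0, 20.0], [402.0, 59.0]] mean [431.3  39.7]
foot plate [[672.0, 51.0], [655.0, -45.0], [548.0, -24.0], [567.0, 70.0]] mean [610.4  13. ]
   side [[665.0, 53.0], [567.0, 65.0], [551.0, -24.0]] [594.4  31.2]
scannertop [[600.0, 18.0]] mean [600.2  17.7]
   side [[604.0, 18.0]] [603.7  17.7]
yellow_head plunger [[575.0, -282.0]] mean [ 574.6 -282.4]
   side [[572.0, -281.0]] [ 572.4 -280.7]
brass [[604.0, -267.0], [604.0, -305.0]] mean [ 603.9 -286.3]
lane sides top [[582.0, -243.0], [389.0, -231.0], [567.0, -312.0], [384.0, -303.0]] mean [ 480.4 -272. ]
lane left base [[713.0, -236.0], [389.0, -215.0], [378.0, -331.0]] mean [ 493.6 -260.8]
printhead [[581.0, -309.0], [568.0, -435.0], [514.0, -429.0], [531.0, -303.0]] mean [ 548.7 -369.1]
roll [[431.0, -62.0]] mean [431.2 -61.7]
jarB lid [[760.0, 227.0], [732.0, 110.0]] mean [746.3 168.3]
bottle [[776.0, -1.0]] mean [775.8  -1.2]
purple heads bottoms [[796.0, -112.0], [570.0, -124.0], [505.0, 136.0]] mean [623.7 -33.3]
```

```bash
python3 - <<'E'
from h import *
print(np.round(env.get_calibration('wrist')['tool_from_camera'],2).tolist(), np.round(env.get_calibration('wrist')['camera_matrix'],0).tolist())
def look(n,p,yaw):
    env.movep(p,q(yaw)); st=env.read_state(); im=env.camera('wrist'); save(n,im)
    np.save(n+'.npy',np.r_[st['tool_pos'],st['tool_rot']]); print(n,st['time'],st['joint_pos'].round(2),st['tool_pos'].round(1))
look('w_lane',[490,-272,330],np.pi-0.06)
look('w_scan',[600,18,330],np.pi-0.185)
a=np.hstack([cv2.imread('pics/w_lane.png'),cv2.imread('pics/w_scan.png')]); cv2.imwrite('pics/w2.png',cv2.resize(a,(800,300),interpolation=cv2.INTER_AREA))
E
```

```text
[[-0.0, -0.96, -0.29, 83.27], [1.0, -0.0, -0.0, 1.4], [0.0, -0.29, 0.96, -175.15], [0.0, 0.0, 0.0, 1.0]] [[338.0, 0.0, 257.0], [0.0, 338.0, 192.0], [0.0, 0.0, 1.0]]
w_lane 3.0583 [-0.53  0.25  1.37 -0.    1.52 -2.04] [ 489.7 -272.4  329.7]
w_scan 4.2917 [ 0.01  0.32  1.28 -0.    1.55 -1.38] [599.9  16.9 330. ]
```

View pics/w2.png

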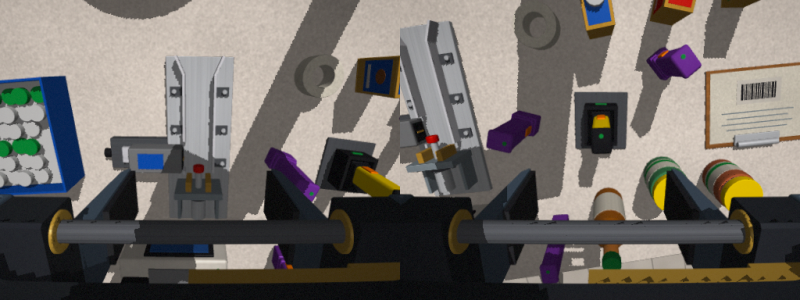

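The left half shows the lane centred near (200,110) with the red plunger at about (198,168). The right half shows the scanner in its holder at (600,130). I'll zoom in on both.

```bash
python3 - <<'E'
import cv2,numpy as np
a=cv2.imread('pics/w_lane.png')[60:285,200:310]; b=cv2.imread('pics/w_scan.png')[100:210,205:315]
a=cv2.resize(a,None,fx=2.6,fy=2.6,interpolation=cv2.INTER_CUBIC); b=cv2.resize(b,None,fx=4,fy=4,interpolation=cv2.INTER_CUBIC)
o=np.zeros((590,740,3),np.uint8); o[:a.shape[0],:a.shape[1]]=a; o[:440,300:740]=b; cv2.imwrite('pics/z.png',o)
E
```

```text
(no output)
```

View pics/z.png

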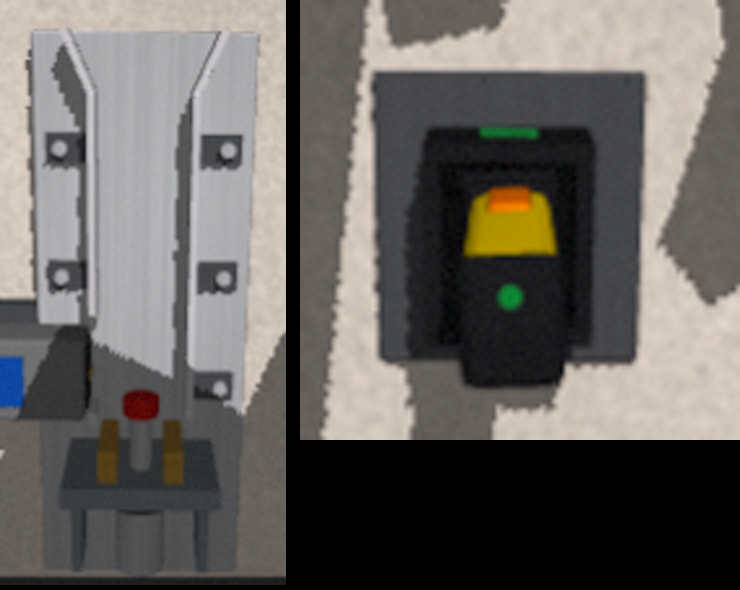

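```bash
python3 - <<'E'
from h import *
def wc(n):
    a=np.load(n+'.npy'); return cam('wrist',{'tool_pos':a[:3],'tool_rot':a[3:]})
c=wc('w_scan'); f=lambda p:((np.array(p,float)-[300,0])+.5)/4-.5+[205,100]
for z in (3,8):
    X=back(c,[f(p) for p in [(375,73),(644,73),(634,362),(382,362)]],z)
    print('plate',X[:,:2].round(1).tolist(),X.mean(0)[:2].round(1))
X=back(c,[f(p) for p in [(464,257),(557,257),(563,387),(466,387),(510,297)]],165); print('top',X[:,:2].round(1).tolist(),X[:4].mean(0)[:2])
print('rim top -x',back(c,[f((430,130)),f((592,130)),f((590,345))],54).round(1).tolist())
c=wc('w_lane'); f=lambda p:(np.array(p,float)+.5)/2.6-.5+[200,60]
P={'guideL':[(95,95),(95,315)],'guideR':[(192,95),(187,410)]}
for k,v in P.items():
    X=back(c,[f(p) for p in v],45)[:,:2]; d=X[1]-X[0]; print(k,X.round(1).tolist(),'yaw',np.arctan2(d[1],d[0]))
print('flare tips',back(c,[f((66,30)),f((226,32))],45).round(1).tolist())
X=back(c,[f(p) for p in [(33,33),(258,35),(240,412)]],20)[:,:2]; print('base20',X.round(1).tolist()); 
print('red face',back(c,[f((141,404))],60).round(1), 'red top front',back(c,[f((141,392))],70).round(1))
print('pads top front',back(c,[f((108,422)),f((172,422))],82).round(1).tolist())
print('block front top edge',back(c,[f((72,440)),f((212,440))],90).round(1).tolist())
E
```

```text
plate [[549.6, -24.1], [567.9, 72.4], [676.0, 51.1], [657.8, -45.0]] [612.8  13.6]
plate [[549.3, -23.6], [567.4, 72.0], [674.4, 50.9], [656.4, -44.2]] [611.9  13.8]
top [[589.5, 6.3], [593.9, 29.7], [628.7, 25.1], [623.9, -0.1], [602.0, 15.9]] [609.00478073  15.27275031]
rim top -x [[568.1, -4.5, 54.0], [578.1, 48.3, 54.0], [651.1, 35.1, 54.0]]
guideL [[414.8, -295.4], [529.7, -304.5]] yaw -0.07910665110586643
guideR [[417.9, -246.4], [587.9, -257.4]] yaw -0.06444222926961757
flare tips [[382.8, -307.3, 45.0], [388.6, -228.1, 45.0]]
base20 [[381.8, -326.8], [390.1, -209.2], [600.9, -225.5]]
red face [[ 577.  -282.4   60. ]] red top front [[ 566.4 -281.7   70. ]]
pads top front [[577.5, -299.4, 82.0], [579.5, -266.4, 82.0]]
block front top edge [[583.0, -318.0, 90.0], [587.5, -246.5, 90.0]]
```

```bash
python3 - <<'E'
from h import *
a=np.load('w_lane.npy'); c=cam('wrist',{'tool_pos':a[:3],'tool_rot':a[3:]}); f=lambda p:(np.array(p,float)+.5)/2.6-.5+[200,60]
print('red',back(c,[f((141,392))],50).round(1),back(c,[f((141,398))],60).round(1),back(c,[f((141,405))],70).round(1))
print('pads bottom front',back(c,[f((108,422)),f((172,422))],36).round(1).tolist())
print('block front top',back(c,[f((62,490)),f((218,490))],90).round(1).tolist())
t=cam('top')
for le in ([562,-279],[565,-280]):
    yaw=-.07;R=np.array([[np.cos(yaw),-np.sin(yaw)],[np.sin(yaw),np.cos(yaw)]])
    W=lambda x,y,z:[*(R@[x,y]+le),z]
    pts=[W(7,0,60),W(31,17.5,82),W(31,-17.5,82),W(-150,25,45),W(-150,-25,45),W(-180,40,45)]
    print(le,'topcrop',((proj(t,pts)-60)*2.1).round(0).tolist(),'wrist zoom',(((proj(c,pts)-[200,60])+.5)*2.6-.5).round(0).tolist())
E
```

```text
red [[ 573.7 -282.3   50. ]] [[ 573.5 -282.2   60. ]] [[ 573.7 -282.2   70. ]]
pads bottom front [[595.9, -302.8, 36.0], [598.2, -266.1, 36.0]]
block front top [[610.8, -325.7, 90.0], [615.9, -244.5, 90.0]]
[562, -279] topcrop [[608.0, 299.0], [596.0, 276.0], [626.0, 274.0], [599.0, 435.0], [642.0, 433.0], [589.0, 462.0]] wrist zoom [[146.0, 390.0], [179.0, 448.0], [112.0, 447.0], [197.0, 87.0], [98.0, 86.0], [229.0, 25.0]]
[565, -280] topcrop [[609.0, 296.0], [597.0, 273.0], [627.0, 272.0], [600.0, 432.0], [643.0, 430.0], [590.0, 459.0]] wrist zoom [[144.0, 395.0], [177.0, 453.0], [110.0, 453.0], [196.0, 93.0], [97.0, 92.0], [227.0, 31.0]]
```

```bash
python3 - <<'E'
from h import *
Q=q(np.pi-0.188); P=np.array([610,15,0.])
env.move_l(P+[0,0,200],Q,vel=200)
print(env.move_l(P+[0,0,131],vel=100,guard=15))
env.grip(20,25); s=env.read_state(); print('gap',s['finger_gap'],s['finger_force'],s['tool_pos'])
if 22<s['finger_gap']<30:
    env.move_l(P+[0,0,245],vel=120); s=env.read_state(); print('up',s['finger_gap'],s['force'],s['time'])
    env.move_l([606,315.5,245],vel=170); env.move_l([606,315.5,226],vel=60)
    env.dwell(0.3); print(env.read_state()['time']); 
    im=env.camera('top'); save('t2',im); im2=env.camera('side'); save('s2',im2)
    a=np.hstack([cv2.imread('pics/t2.png')[60:260,60:260],cv2.imread('pics/s2.png')[170:370,80:280]]); cv2.imwrite('pics/b.png',cv2.resize(a,None,fx=2,fy=2))
    env.dwell(1.2)
    s=env.read_state(); print(s['finger_gap'],s['tool_pos'],s['time'])
E
```

```text
False
gap 25.88364944492738 24.998432993888855 [610.02422076  15.01633224 130.97888515]
up 25.874582969938224 [ 0.27221643  0.36802864 -1.55047642] 8.0917
10.775
25.743264212041773 [605.99097713 315.51558094 226.00812381] 12.075
```

View pics/b.png

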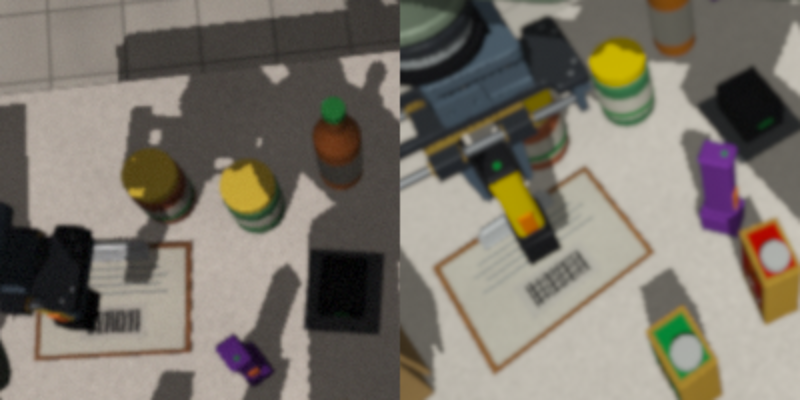

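The left half shows the scanner held over the clipboard, with its head next to the code from the camera's angle. In the right half the head's bottom is at about (535,250) and the barcode at (558,277). I'll check that by projection before moving on.

```bash
python3 - <<'E'
from h import *
s=cam('side');t=cam('top')
yaw=-.188
cor=lambda z,a=23,b=17:[[606+np.cos(yaw)*x-np.sin(yaw)*y,315.5+np.sin(yaw)*x+np.cos(yaw)*y,z] for x,y in((-a,-b),(a,-b),(a,b),(-a,b))]
print('side head bottom',((proj(s,cor(105))-[80,170])*2+[400,0]).round().tolist(),'head top',((proj(s,cor(145))-[80,170])*2+[400,0]).round().tolist(),'code',((proj(s,[[606,315.5,5]])-[80,170])*2+[400,0]).round())
E
```

```text
side head bottom [[562.0, 247.0], [543.0, 211.0], [512.0, 229.0], [530.0, 266.0]] head top [[553.0, 229.0], [534.0, 193.0], [501.0, 211.0], [519.0, 248.0]] code [[558. 277.]]
```

The projected head corners (530,266) and (562,247) match the picture, so the scan pose is right. Next I put the scanner back and look at the green tin.

```bash
python3 - <<'E'
from h import *
P=np.array([610,15,0.])
env.move_l([606,315.5,245],vel=100); env.move_l(P+[0,0,245],vel=170); env.move_l(P+[0,0,150],vel=120)
g=env.move_l(P+[0,0,130.5],vel=40,guard=6); s=env.read_state(); print(g,s['tool_pos'],s['force'])
if s['tool_pos'][2]<134:
    env.grip(60); env.dwell(0.4); env.grip(91); env.dwell(.2)
    env.move_l(P+[0,0,230],vel=150)
    env.movep([425,280,330],q(np.pi-0.16)); st=env.read_state(); im=env.camera('wrist'); save('w_tin',im); save('s3',env.camera('side'))
    np.save('w_tin.npy',np.r_[st['tool_pos'],st['tool_rot']]); print(st['time'],st['joint_pos'].round(2))
    a=cv2.imread('pics/w_tin.png')[60:220,190:330]; b=cv2.imread('pics/s3.png')[150:260,200:310]
    o=np.zeros((480,790,3),np.uint8); o[:480,:420]=cv2.resize(a,None,fx=3,fy=3,interpolation=cv2.INTER_CUBIC); o[:330,440:770]=cv2.resize(b,None,fx=3,fy=3,interpolation=cv2.INTER_CUBIC); cv2.imwrite('pics/z2.png',o)
E
```

```text
True [609.68313146  14.85463088 130.81809543] [0.38377921 0.64618928 5.11522613]
19.7833 [ 0.56  0.16  1.48 -0.    1.5  -0.85]
```

View pics/z2.png

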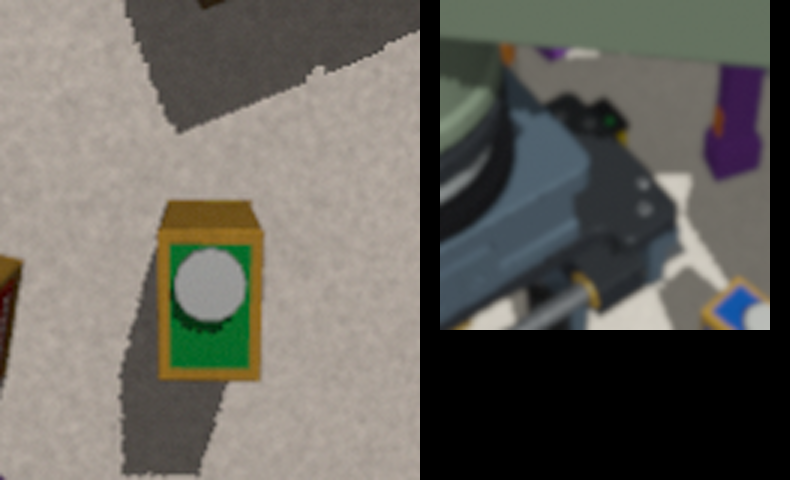

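The left half shows the green tin upright, its top corners at (159,229), (263,229), (260,380) and (160,380), well aligned with the tool. The arm hides the holder in the side view, so I'll check the scanner with the top camera.

```bash
python3 - <<'E'
from h import *
a=np.load('w_tin.npy'); c=cam('wrist',{'tool_pos':a[:3],'tool_rot':a[3:]}); f=lambda p:(np.array(p,float)+.5)/3-.5+[190,60]
X=back(c,[f(p) for p in [(159,229),(263,229),(260,380),(160,380)]],110)[:,:2]; print(X.round(1).tolist(),X.mean(0))
for i,j in((3,0),(2,1)): d=X[i if 0 else i]-X[j]; print(np.arctan2(d[1],d[0]),np.linalg.norm(d))
for i,j in((0,1),(3,2)): d=X[j]-X[i]; print(np.arctan2(-d[0],d[1]),np.linalg.norm(d))
im=env.camera('top'); save('t3',im); old=cv2.imread('pics/top.png'); new=cv2.imread('pics/t3.png')
b=np.hstack([old[160:260,190:280],new[160:260,190:280]]); cv2.imwrite('pics/z3.png',cv2.resize(b,None,fx=4,fy=4,interpolation=cv2.INTER_CUBIC))
E
```

```text
[[393.4, 267.0], [399.9, 306.8], [460.0, 296.8], [453.5, 256.8]] [426.6689289  281.86157237]
-0.16714233881231957 60.95698669847574
-0.16446957618018426 60.961779204895336
-0.16168934724046508 40.357378922078425
-0.16182417299959584 40.52028809335177
```

View pics/z3.png

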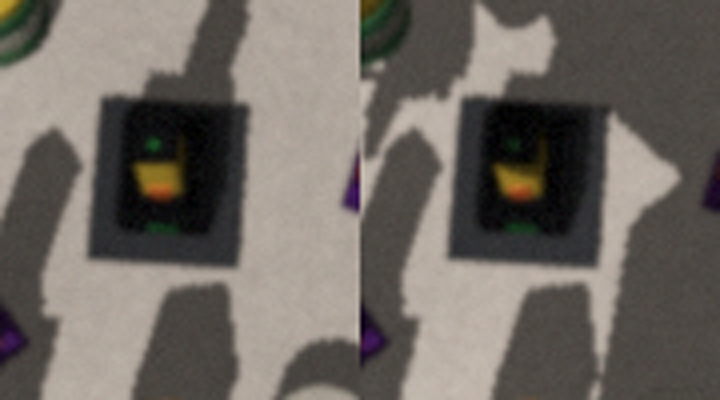

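The scanner looks the same before and after, with its tail, label and holder at the same pixels, so it stands in its holder again. Now I pick up the green tin and carry it to the lane mouth.

```bash
python3 - <<'E'
from h import *
T=np.array([426,281.3,0.]); Q=q(np.pi-.164)
env.move_l(T+[0,0,170],Q,vel=200); print(env.move_l(T+[0,0,88],vel=100,guard=15))
env.grip(35,50); s=env.read_state(); print(s['finger_gap'],s['tool_pos'],s['time'])
if 38<s['finger_gap']<46:
    env.move_l(T+[0,0,285],vel=180); yaw=-.069; L=np.array([566.5,-281.5,0]); u=np.array([np.cos(yaw),np.sin(yaw),0])
    M=L-85*u; env.move_l(M+[0,0,285],q(np.pi+yaw),vel=220)
    env.move_l(M+[0,0,160],vel=150); s=env.read_state(); F0=s['force']; print('F0',F0,s['time'],s['finger_gap'])
    g=env.move_l(M+[0,0,112],vel=60,guard=8); print(g)
    if not g: g=env.move_l(M+[0,0,103],vel=15,guard=4)
    s=env.read_state(); print(g,s['tool_pos'],s['force']-F0,s['time'],s['joint_pos'].round(2))
    im=env.camera('wrist'); save('w4',im); save('t4',env.camera('top')); save('s4',env.camera('side'))
    a=cv2.imread('pics/w4.png'); b=cv2.imread('pics/s4.png')[90:290,250:450]
    o=np.zeros((400,800,3),np.uint8); o[:300,:400]=cv2.resize(a,(400,300)); o[:400,400:]=cv2.resize(b,None,fx=2,fy=2,interpolation=cv2.INTER_CUBIC); cv2.imwrite('pics/z4.png',o)
E
```

```text
False
41.6050633210072 [426.03887068 281.39533114  88.02694737] 22.6583
F0 [ 0.11562072 -0.1373856  -3.48076991] 27.575 41.58374379293223
False
True [ 481.98703602 -275.77486969  107.98921773] [0.26796242 0.41590775 9.08780974] 28.925 [-0.54  0.37  1.76  0.    1.01 -2.04]
```

View pics/z4.png

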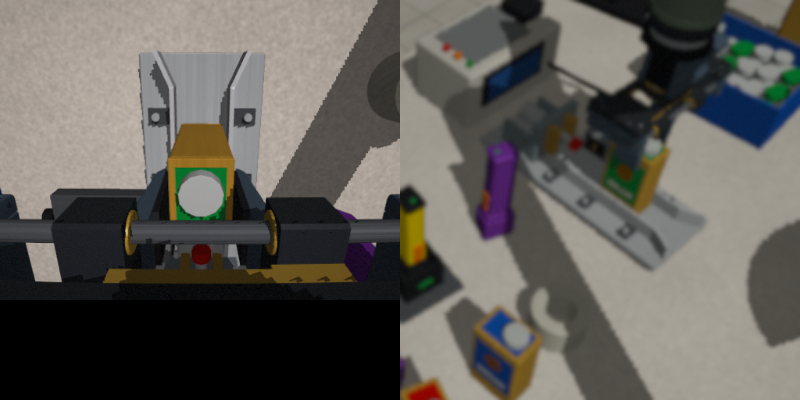

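The tin stands centred between the guides with its top at about (200,185) in the left half, and the floor was felt at exactly the expected height. Now I slide it along under force control.

```bash
python3 - <<'E'
from h import *
yaw=-.069; L=np.array([566.5,-281.5,108.6]); u=np.array([np.cos(yaw),np.sin(yaw),0])
env.move_l(L-85*u,vel=20); F0=env.read_state()['force']; fx=lambda:-(env.read_state()['force']-F0)@u
print(env.move_l(L-30*u,vel=60,guard=10), fx())
x=-30
while x<10:
    f=fx(); 
    if f>17: break
    x+=2 if x<-6 else (0.5 if f<11 else .25)
    env.move_l(L+x*u,vel=15); env.dwell(.1); s=env.read_state(); print(round(x,2),round(fx(),1),((s['tool_pos']-L)@u).round(2),(s['force']-F0).round(1))
print(s['time'],s['finger_gap'])
E
```

```text
False -0.4071847281023097
-28 0.9 -28.1 [-1.  -1.  -3.9]
-26 3.3 -26.73 [-3.4 -1.1 -1.5]
-24 4.3 -24.41 [-4.4 -0.5  0.2]
-22 5.6 -22.23 [-5.7 -1.2 -0.6]
-20 6.1 -20.38 [-6.1 -0.7 -0.5]
-18 5.6 -18.55 [-5.7 -0.   0.4]
-16 5.7 -16.77 [-5.8 -1.   0. ]
-14 6.1 -14.96 [-6.1 -0.1  0.9]
-12 6.9 -13.13 [-6.9  0.2  2.2]
-10 7.6 -11.37 [-7.7 -1.   1.3]
-8 8.7 -9.58 [-8.7 -0.1  1.2]
-6 8.8 -7.76 [-8.8 -0.   3.5]
-5.5 9.2 -7.38 [-9.2 -0.1  2.7]
-5.0 9.2 -6.95 [-9.3 -0.8  2.5]
-4.5 9.2 -6.49 [-9.2  0.   2.6]
-4.0 9.2 -6.05 [-9.2 -0.5  2.8]
-3.5 9.9 -5.59 [-10.   -0.5   2.8]
-3.0 8.6 -5.15 [-8.7 -1.   3.4]
-2.5 9.0 -4.71 [-9.  -0.   2.6]
-2.0 10.2 -4.24 [-10.3  -0.4   3. ]
-1.5 9.7 -3.82 [-9.7 -0.5  3. ]
-1.0 9.6 -3.36 [-9.6 -0.5  3.1]
-0.5 10.5 -2.89 [-10.6  -1.1   4.4]
0.0 10.0 -2.56 [-10.1  -1.2   3.5]
0.5 11.1 -2.5 [-11.2  -0.8   5.1]
0.75 11.8 -2.51 [-11.9  -1.4   5.1]
1.0 11.3 -2.47 [-11.3  -0.9   5.4]
1.25 12.4 -2.41 [-12.5  -0.3   5.6]
1.5 13.2 -2.4 [-13.2  -0.3   6.1]
1.75 13.2 -2.35 [-13.2   0.2   6.2]
2.0 14.4 -2.36 [-14.4   0.1   6. ]
2.25 14.9 -2.31 [-14.9  -0.5   8. ]
2.5 15.2 -2.32 [-15.2   0.4   7.6]
2.75 16.1 -2.28 [-16.1  -0.3   7.2]
3.0 17.0 -2.24 [-17.1   0.    8.4]
43.05 41.64431329212042
```

```bash
python3 - <<'E'
from h import *
s=env.read_state(); print(s['tool_pos'],s['tool_rot'],s['force'],s['finger_force'],s['moment'])
save('w5',env.camera('wrist')); save('s5',env.camera('side')); 
a=cv2.imread('pics/w5.png')[120:300,180:340]; b=cv2.imread('pics/s5.png')[110:240,270:400]
o=np.zeros((520,800,3),np.uint8); o[:450,:400]=cv2.resize(a,None,fx=2.5,fy=2.5,interpolation=cv2.INTER_CUBIC); o[:390,405:795]=cv2.resize(b,None,fx=3,fy=3,interpolation=cv2.INTER_CUBIC); cv2.imwrite('pics/z5.png',o)
E
```

```text
[ 564.26308642 -281.3765864   108.85383316] [-0.00649423  0.03436033  0.99938767  0.00121568] [-16.95623427   0.68379586   8.65322872] 49.992998242378235 [ 0.08613124  3.21389677 -0.0986484 ]
```

View pics/z5.png

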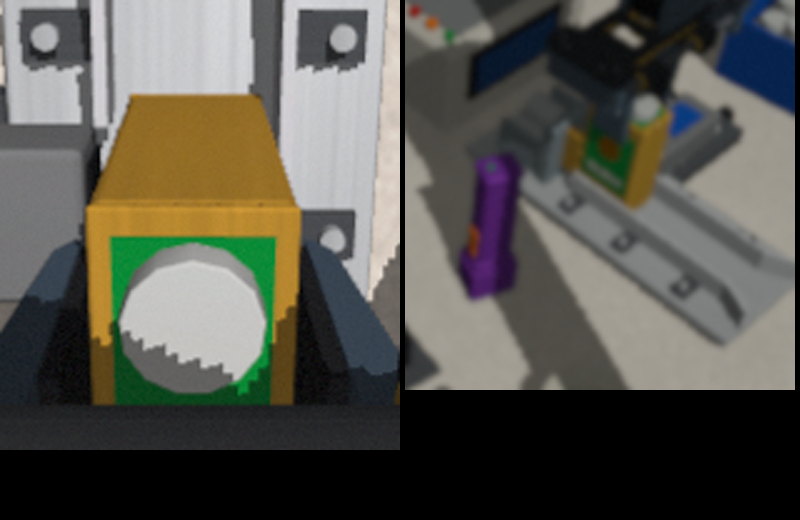

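```bash
python3 - <<'E'
from h import *
c=cam('wrist'); f=lambda p:(np.array(p,float)+.5)/2.5-.5+[180,120]
A=back(c,[f((89,207)),f((300,205))],130.5); B=back(c,[f((131,95)),f((262,95))],20.5)
print(A.round(1),B.round(1)); d=A.mean(0)-B.mean(0); print('tilt',d/110, 'widths',np.linalg.norm(A[1]-A[0]),np.linalg.norm(B[1]-B[0]))
# the same measured in the placing picture (w4): reference
E
```

```text
[[ 533.3 -300.3  130.5]
 [ 535.8 -259.7  130.5]] [[ 531.9 -299.4   20.5]
 [ 534.8 -258.    20.5]]
tilt [ 0.01134605 -0.01170679  1.        ] widths 40.627825469320555 41.56729860615082
```

```bash
python3 - <<'E'
from h import *
env.dwell(.5); s=env.read_state(); print(s['force'],s['tool_pos'],s['time']); print(env.sign_off())
E
```

```text
[-16.41935906  -0.33878833   8.9212939 ] [ 564.26797781 -281.37551684  108.85826095] 43.65
the job is handed in; nothing more can be done
None
```

I handed the job in at 43.7 s: barcode scanned, scanner back in its holder, and the green tin held upright against both stops with about 7 N beyond the plunger spring; no verdict came back.

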